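# Walk the upright power supply into its bay

### The job

The heavy upright power supply is to be parked in its bay: walk it there by tipping it onto one end, swinging the other end forward, setting that down and pivoting on it in turn, first across the aluminium rail and then over the bay's front lip, always keeping one foot on the bench and never lifting the unit clear. Leave it standing level on both feet inside the bay, square to the back fence, and let go of it. Do not disturb the tape measure, sanding block, roll of tape, tin or jar on the bench.

Things in the scene. Friction and masses are not known exactly. Their poses are not given: they have to be found in the camera images.
- supply: Upright power supply: grey metal case 42 mm thick (own x), 124 mm wide (own y), 140 mm tall, on two 16 mm high rubber skid feet, 156 mm in all; 0.65 to 1.0 kg, spread evenly. Origin at the middle of the underside of the feet, z up. Own +x, opposite to the dark-panelled front, points roughly (within 40 degrees) the way into the bay. The flat-topped case can be gripped across its thickness near the top.
- supply_center (a point): Centre of the power supply, 78 mm above the underside of its feet, same axes as the body. Between the feet the case's underside is 16 mm above the bench, so it can stand astride the rail or the lip.
- foot_left (a point): Underside centre of the left foot, 55 mm to own +y from the middle of the supply, same axes; at height 0 when it stands. Each foot is 40 mm long (own x) and 14 mm wide (own y); its outer edge is flush with the end of the case, 62 mm from the middle.
- foot_right (a point): Underside centre of the right foot, 55 mm to own -y from the middle of the supply, same axes; made like the left one.
- bay: Fixed bay to the right; the bench is its floor. Origin: middle of the floor; own +x is the way in. Aluminium front lip 10 mm high, x = -45 to -35 mm, between the cheeks. Plywood back fence 40 mm high, x = 35 to 50, y = -102 to 102 mm. Plywood cheeks 30 mm high, |y| = 90 to 102, x = -45 to 35 mm. Free floor 70 x 180 mm.
- rail: Fixed aluminium rail on the bench in front of the bay, 10 mm wide (own x), 240 mm long (own y), 10 mm high; origin at the middle of its underside; own +x points roughly towards the bay. It lies 126 to 140 mm before the bay's origin.
- bench_vice: The fixed bench vice, jaws shut, 138 mm high. Own +x points away from the robot. From its origin (under its middle, on the bench) it reaches 68 mm to own +x, 114 mm to own -x and 75 mm either way in own y.
- tape_measure: Tape measure lying on its side, 64 x 84 x 35 mm (x, y, z), loose, about 0.24 kg; origin under its centre. Leave it alone.
- sanding_block: Cork sanding block, 62 x 101 x 28 mm (x, y, z), loose, light; origin under its centre. Leave it alone.
- masking_tape: Roll of masking tape lying flat, 104 mm across, 25 mm high, loose, light; origin under its centre. Leave it alone.
- tin: Round low tin, 56 mm across, 21 mm high, loose; origin under its centre. Leave it alone.
- jar: Lidded jar of screws, 56 mm across, 72 mm high, loose; origin under its centre. Leave it alone.

How it is judged:
By the outcome, as a careful person would: the job done as asked, in the order asked, and still so for the second after the job is handed in, with the robot touching nothing.
It also fails if it takes over 72 s, if anything falls off the work surface, if the arm or the gripper's body presses on something with over 40 N, if the wrist force passes 120 N, or if a joint passes its speed limit or range.

### The arm

A 6-joint arm with a two-finger parallel gripper is mounted at the origin on a cart in front of the work surface, level with it; the furniture and walls round the work are solid. World frame = base frame: x ahead of the robot, y to its left, z up, the work surface at z = 0. Lengths are in m, angles in rad, forces in N, time in s.
With the tool pointing down it reaches from about 0.325 to 0.9 m from the base axis. Payload 6.1 kg.
Tool frame: the origin (TCP) lies at the very end of the fingers, on their centre line; the grasp point (between the pads) lies 19 mm behind it; z points along the fingers, y is the line along which they close (so a half turn about z gives the same grasp; the last joint's range is limited). The gripper opens to 87 mm and grips with 3 to 60 N. Pads are 19 mm wide; open, the fingers measure 117 mm over their backs; the gripper's body (75 mm by 190 mm) begins 51 mm behind the grasp point.
Start: joints at [-1.256, 0.22, 1.526, -0, 1.395, -0.126], TCP at [0.267, -0.565, 0.223] pointing down, gripper open.
Joint ranges: [-2.98, 2.98], [-0.91, 2.08], [0.09, 2.57], [-1.24, 4.39], [0.2, 2.65], [-2.68, 2.68]. Speed limits (rad/s): [2.57, 2.57, 3.01, 3.14, 3.14, 3.14].

### API

Orientations are given as a unit quaternion [w, x, y, z].
In Python, from cell import ctrl, snapshot, camera_model, trace gives the robot as it stands. Calls block until the motion is done:
- ctrl.move_to(position, orientation): joint-space move of the TCP to a pose.
- ctrl.movel(position, rot=None, vel=0.15): straight line of the TCP; rot=None keeps the orientation; vel is the mean speed in m/s.
- ctrl.movej(angles): joint-space move.
- ctrl.gripper_to(opening, strength=None): finger opening in m; strength is the grip in N (None keeps the last); returns when the fingers have stopped.
- ctrl.wait(seconds).
- ctrl.inverse_kinematics(position, orientation): joint angles nearest the present ones, or None.
- ctrl.sense(): the state.
- snapshot(name): name is "side" or "top" or "wrist"; returns the picture (480x640x3 uint8, red, green, blue); there is no depth.
- camera_model(name): a dict with "vfov" (degrees; the focal length in pixels is half the picture's height over the tangent of half this angle, whatever the lens; pixels are square), "cx", "cy" (the principal point, pixels), "cam_to_world" (4x4, takes a point from camera to world coordinates). Camera axes: x right, y up, looking along -z (the intrinsics and any distortion apply to the point x, -y, -z); pixel columns grow to the right and rows downward; lengths in m; the calibration is good to about 2 mm. A picture is of the moment at which its call begins: read the wrist's pose just before it. camera_model takes no time and is no camera call; for the wrist camera it gives the pose at the moment of the call.
A pose or a line that the arm cannot do raises ctrl.IKError and nothing moves.
- ctrl.job_done(): hands the job in; it is judged then, once.
Trained networks look in the newest picture that a camera, given by its name, has taken for a name from the list of things; names that differ only in an ending like _2 or _b are one class to them, and where a whole thing is asked for, a point or a joint stands for the part that bears it (a point fixed in the world has none). Each returns a list of dicts, best first, with "conf" (0 to 1); they miss things now and then, are a little off and sometimes report something else, mostly with a low value. They report only what shows in the picture. A call takes as long as a camera call.
- trace(camera, target): "pixels" (480x640 bool, what is visible of it) and "xy" ([column, row] in pixels, amid what is visible of it).
The state is a dict: "clock": time; "q": joint angles; "qvel": joint speeds; "effort": joint torques, N m; "tcp_pos": TCP position; "ee_rot": TCP orientation; "wrist_force": force on the tool from outside, world axes, zero at the start; "torque": the same for the moment, N m; "grip_width": finger opening in m; "gripper_force": force on a finger pad.
Only numpy, scipy, OpenCV 4.12 (cv2) and the standard library are available. Lean on these libraries where they do the work, as an engineer would, in place of code of your own. Each camera call takes 0.05 s, during which the arm holds its last target. There are 200 camera calls.

## Working session

There is one attempt and no reset: what is moved stays moved. The work goes in short steps, each a Python script; the robot and the scene stay as the last script left them, time stands still between calls to the robot, and variables do not carry over. Pictures are saved under pics/ and viewed, at most 13 in all, crops included, and the job is handed in when it is done.

```bash
ls; mkdir -p pics; python3 - <<'E'
from cell import ctrl,snapshot,camera_model,trace
import cv2,numpy as np
for n in ["top","side"]:
    im=snapshot(n); cv2.imwrite(f"pics/{n}0.png",im[:,:,::-1])
    m=camera_model(n); print(n,m["vfov"],m["cx"],m["cy"],[k for k in m]); print(np.round(m["cam_to_world"],4).tolist())
    for t in ["supply","bay","rail","bench_vice","tape_measure","sanding_block","masking_tape","tin","jar","foot_left","foot_right"]:
        r=trace(n,t)
        print(t,[(round(d["conf"],2),np.round(d["xy"]).tolist(),int(d["pixels"].sum())) for d in r[:2]])
s=ctrl.sense();print(s["clock"],s["ee_rot"],s["tcp_pos"])
E
```

```text
pics
top 52.43682714580545 315.0261301008562 235.03794782378597 ['vfov', 'cx', 'cy', 'cam_to_world']
[[-0.0234, 0.9889, -0.1464, 0.3939], [-0.9992, -0.0186, 0.0341, 0.1101], [0.031, 0.1471, 0.9886, 1.0873], [0.0, 0.0, 0.0, 1.0]]
supply [(0.83, [278.0, 235.0], 1522)]
bay [(0.77, [436.0, 233.0], 1915), (0.56, [254.0, 165.0], 916)]
rail [(0.89, [364.0, 221.0], 500)]
bench_vice []
tape_measure [(0.62, [252.0, 161.0], 887)]
sanding_block [(0.78, [317.0, 159.0], 1285), (0.29, [214.0, 144.0], 584)]
masking_tape [(0.69, [190.0, 186.0], 958)]
tin [(0.62, [324.0, 298.0], 542), (0.17, [215.0, 143.0], 575)]
jar [(0.79, [215.0, 143.0], 576)]
foot_left [(0.7, [279.0, 233.0], 1478)]
foot_right [(0.84, [280.0, 234.0], 1484)]
side 56.19065679762878 323.20818295021377 234.92281070617594 ['vfov', 'cx', 'cy', 'cam_to_world']
[[-0.8556, 0.2143, -0.4713, 0.1768], [-0.5172, -0.3119, 0.797, 0.7634], [0.0238, 0.9256, 0.3777, 0.4021], [0.0, 0.0, 0.0, 1.0]]
supply [(0.71, [317.0, 243.0], 5946)]
bay [(0.66, [401.0, 225.0], 1554)]
rail [(0.73, [322.0, 247.0], 5892)]
bench_vice []
tape_measure [(0.8, [220.0, 275.0], 1151), (0.24, [177.0, 272.0], 1149)]
sanding_block [(0.57, [266.0, 246.0], 966)]
masking_tape [(0.7, [201.0, 314.0], 2031)]
tin [(0.67, [321.0, 247.0], 6035)]
jar [(0.74, [177.0, 268.0], 982)]
foot_left [(0.95, [323.0, 246.0], 6033), (0.49, [266.0, 249.0], 932)]
foot_right [(0.59, [322.0, 248.0], 6067)]
1.2 [3.46237139e-05 9.75807819e-01 2.18630050e-01 6.37674315e-06] [ 0.26666937 -0.56526783  0.22256469]
```

View pics/top0.png

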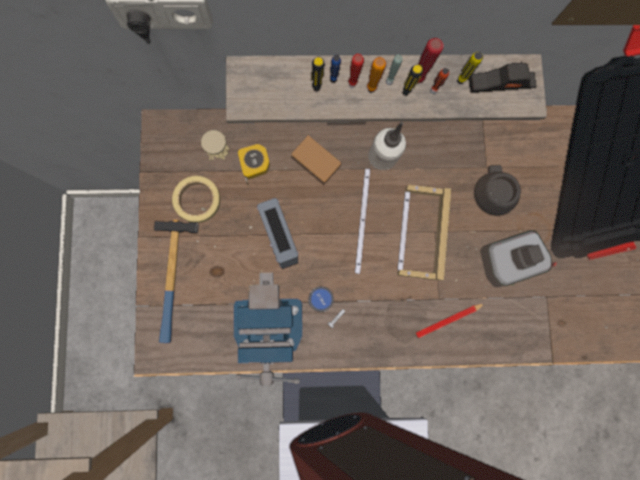

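View pics/side0.png

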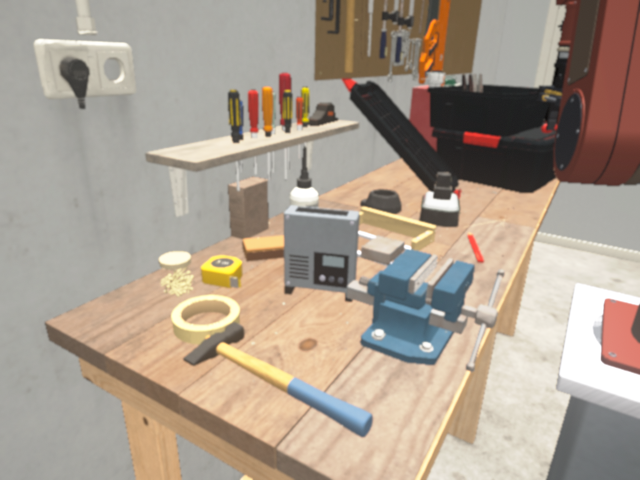

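Top view: the supply is at about (278,232) and its near end leads. The rail is at (363,221) and the bay at (428,232), entered to the image right, which is roughly world -y. The vice is at (268,325), tin at (320,298) and sanding block at (317,159). In the side view the dark-panelled front faces the camera, so own +x points to world -y. Next I'll fit the poses by silhouette.

```bash
cat > vis.py <<'E'
import numpy as np,cv2
from scipy.optimize import minimize
from cell import camera_model
def proj(n,P,m=None):
    m=m or camera_model(n); T=np.linalg.inv(m["cam_to_world"]); c=np.asarray(P)@T[:3,:3].T+T[:3,3]
    f=240/np.tan(np.radians(m["vfov"])/2)
    return np.c_[m["cx"]+f*c[:,0]/-c[:,2], m["cy"]-f*c[:,1]/-c[:,2]]
def unproj(n,uv,z,m=None):
    m=m or camera_model(n);M=np.array(m["cam_to_world"]);f=240/np.tan(np.radians(m["vfov"])/2)
    d=M[:3,:3]@np.array([(uv[0]-m["cx"])/f,-(uv[1]-m["cy"])/f,-1]);o=M[:3,3]
    return o+d*(z-o[2])/d[2]
def box(x0,x1,y0,y1,z0,z1): return np.array([[x,y,z] for x in(x0,x1) for y in(y0,y1) for z in(z0,z1)])
B={"supply":[box(-.021,.021,-.062,.062,.016,.156),box(-.02,.02,.048,.062,0,.02),box(-.02,.02,-.062,-.048,0,.02)],
 "rail":[box(-.005,.005,-.12,.12,0,.01)],
 "bay":[box(-.045,-.035,-.09,.09,0,.01),box(.035,.05,-.102,.102,0,.04),box(-.045,.035,.09,.102,0,.03),box(-.045,.035,-.102,-.09,0,.03)]}
def mask(n,t,p,m,S=4):
    c,s=np.cos(p[2]),np.sin(p[2]);R=np.array([[c,-s,0],[s,c,0],[0,0,1]]);im=np.zeros((480*S//2,640*S//2),np.uint8)
    for b in B[t]:
        u=proj(n,b@R.T+[p[0],p[1],0],m); h=cv2.convexHull(((u+.5)*S/2*16-8).astype(np.int32)); cv2.fillConvexPoly(im,h,255,cv2.LINE_AA,4)
    return cv2.resize(im,(640,480),interpolation=cv2.INTER_AREA)/255.
def fit(t,obs,p0):
    ms={n:camera_model(n) for n in obs}
    def cost(v):
        p=[v[0],v[1],v[2]/10]; e=0
        for n,o in obs.items():
            k=mask(n,t,p,ms[n]); e+=np.abs(k-o).sum()/o.sum()
        return e
    best=None
    for d in(-.15,0,.15):
        r=minimize(cost,[p0[0],p0[1],(p0[2]+d)*10],method="Nelder-Mead",options=dict(initial_simplex=np.array([p0[0],p0[1],(p0[2]+d)*10])+np.array([[0,0,0],[.02,0,0],[0,.02,0],[0,0,1.]]),xatol=1e-4,fatol=1e-4))
        if best is None or r.fun<best.fun:best=r
    v=best.x; return np.array([v[0],v[1],v[2]/10]),best.fun
E
python3 - <<'E'
from vis import *; from cell import *
im=snapshot("top");im2=snapshot("side");
g={}
for t in B: g[t]=trace("top",t)[0]
sm=trace("side","supply")[0]["pixels"]
p0={"supply":[*unproj("top",g["supply"]["xy"],.156)[:2],-1.2],"rail":[*unproj("top",g["rail"]["xy"],0.01)[:2],-1.57],"bay":[*unproj("top",g["bay"]["xy"],0)[:2],-1.57]}
ov=im.copy()
for t in B:
    p,e=fit(t,{"top":g[t]["pixels"]*1.},p0[t]); print(t,p,np.degrees(p[2]),e)
    if t=="supply":
        q,e=fit(t,{"top":g[t]["pixels"]*1.,"side":sm*1.},p);print("both",q,np.degrees(q[2]),e); p=q
        s2=fit(t,{"side":sm*1.},p);print("side",s2)
    c,_=cv2.findContours((mask("top",t,p,camera_model("top"))>.5).astype(np.uint8),cv2.RETR_LIST,cv2.CHAIN_APPROX_NONE);cv2.drawContours(ov,c,-1,(0,255,0) ,1)
cv2.imwrite("pics/ov0.png",cv2.resize(ov[120:345,130:470],None,fx=2.3,fy=2.3,interpolation=cv2.INTER_NEAREST)[:,:,::-1])
for nm,uv,z in[("tin",(320,298),.02),("block",(317,159),.028),("tape",(252,161),.035),("vice NE corner",(300,298),.1),("vice anvil",(265,273),.12),("vice anvil R",(278,285),.12),("bottle",(390,144),.05)]: print(nm,unproj("top",uv,z).round(3))
E
```

```text
supply [ 0.54273189  0.15032603 -1.23648898] -70.84560025065532 0.06675603217158177
both [ 0.54273189  0.15032603 -1.23648898] -70.84560025065532 0.15378968214109817
side (array([ 0.54271718,  0.15018444, -1.12979705]), np.float64(0.07248411902373789))
rail [ 0.58618227 -0.03581597 -1.70769862] -97.84392365118177 0.5117144293614881
bay [ 0.55430697 -0.16802639 -1.71670414] -98.35990179764242 0.28643220741874514
tin [0.413 0.066 0.02 ]
block [0.724 0.065 0.028]
tape [0.719 0.21  0.035]
vice NE corner [0.413 0.109 0.1  ]
vice anvil [0.463 0.178 0.12 ]
vice anvil R [0.439 0.152 0.12 ]
bottle [ 0.749 -0.097  0.05 ]
```

View pics/ov0.png

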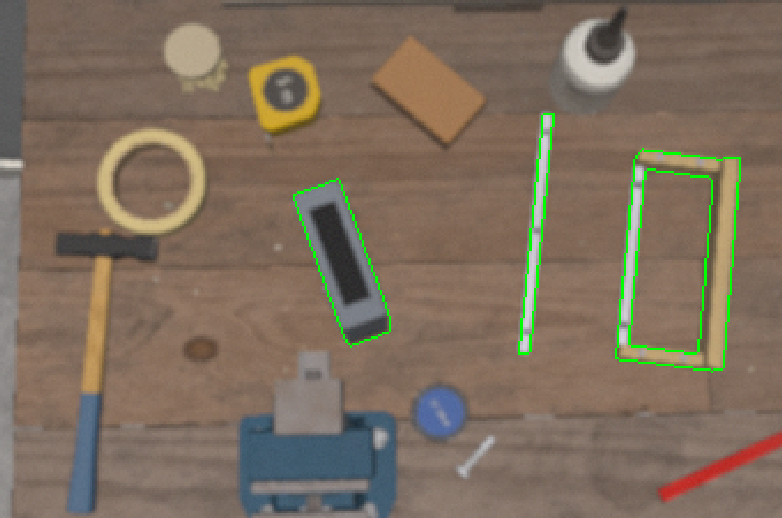

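```bash
cat > plan.py <<'E'
import numpy as np,json
from scipy.optimize import differential_evolution
BAY=np.array([.5543,-.1680,-1.7167])
def rel(p):
    d=np.array(p[:2])-BAY[:2];c,s=np.cos(BAY[2]),np.sin(BAY[2]);return np.array([c*d[0]+s*d[1],-s*d[0]+c*d[1]])
def R(a): return np.array([[np.cos(a),-np.sin(a)],[np.sin(a),np.cos(a)]])
TIN=rel((.413,.066));BLK=rel((.724,.065)); RAIL=-.1357
def swing(c,a,side,b): # pivot outer edge side(+1 left), to yaw b
    P=c+R(a)@[0,side*.062]; return P-R(b)@[0,side*.062]
def pen(v): return max(0,v)
def gaps(c,a):
    out=[]
    for s in(1,-1):
        f=c+R(a)@[0,s*.055]; e=.020*abs(np.cos(a))+.007*abs(np.sin(a))
        out.append(abs(f[0]-RAIL)-.006-e); out.append(abs(f[0]+.040)-.005-e if f[0]>-.2 else 1)
    return out
def case(c,a,pts=None):
    g=[]
    k=c+np.array([R(a)@[x,y] for x in(-.021,.021) for y in(-.062,.062)])
    for x,y in k:
        g.append(.035-x)
        if x>-.05: g.append(.09-abs(y))
    for o,r in((TIN,.028),(BLK,.060)):
        l=R(a).T@(o-c); d=np.maximum(np.abs(l)-[.021,.062],0); g.append(np.hypot(*d)-r)
    return g
def roll(seq,c,a,side):
    st=[]
    for b in seq:
        c2=swing(c,a,side,b); st.append((side,a,b,c,c2)); c,a,side=c2,b,-side
    return st
def cost(seq,c,a,side):
    J=0
    for s,a0,b,c0,c2 in roll(seq,c,a,side):
        J+=sum(pen(.007-g) for g in gaps(c2,b))*200
        for t in np.linspace(0,1,6)[1:]:
            m=a0+(b-a0)*t; J+=sum(pen(.010-g) for g in case(swing(c0,a0,s,m),m))*200
        J+=pen(s*(b-a0)*1.0+.02)*2 if False else 0
        J+=pen(abs(b)-np.radians(36))*20
    J+=abs(c2[0]-.0)*100+pen(abs(c2[1])-.008)*100+abs(b)*30
    return J
def plan(p,side,N,seed=0):
    c=rel(p);a=p[2]-BAY[2]
    r=differential_evolution(cost,[(-.68,.68)]*(N-1)+[(-.002,.002)],args=(c,a,side),maxiter=250,popsize=12,seed=seed,tol=1e-8)
    return r.x,r.fun,roll(r.x,c,a,side)
if __name__=="__main__":
    p=[.5427,.1503,-1.2365]; print(rel(p),TIN,BLK)
    for N in(6,7,8):
        x,f,st=plan(p,-1,N); print(N,round(f,3),np.degrees(x).round(1))
        for s,a0,b,c0,c2 in st: print("  ",s,round(np.degrees(b),1),c2.round(4),np.round(gaps(c2,b),3), round(min(min(case(swing(c0,a0,s,a0+(b-a0)*t),a0+(b-a0)*t)) for t in(.25,.5,.75,1)),3))
E
time python3 plan.py
```

```text
[-0.31323156 -0.05775329] [-0.21097061 -0.17381913] [-0.25519646  0.13402186]
6 7.583 [ -9.9  36.   -8.1  37.1 -12.2  -0. ]
   -1 -9.9 [-0.274  -0.0517] [0.102 1.    0.121 1.   ] 0.05
   1 36.0 [-0.2269 -0.0407] [0.097 1.    0.033 0.129] 0.037
   -1 -8.1 [-0.1818 -0.0295] [0.012 0.108 0.027 0.124] 0.046
   1 37.1 [-0.1357 -0.0176] [0.007 0.104 0.007 0.037] 0.056
   -1 -12.2 [-0.0852 -0.0064] [0.035 0.007 0.012 0.031] 0.07
   1 -0.0 [-0.072  -0.0078] [0.038 0.007 0.038 0.007] 0.086
7 0.736 [-17.1  27.5  -8.3  37.  -10.2  36.   -0. ]
   -1 -17.1 [-0.2664 -0.0535] [0.087 1.    0.12  1.   ] 0.049
   1 27.5 [-0.2195 -0.0492] [0.082 1.    0.031 0.128] 0.03
   -1 -8.3 [-0.1819 -0.0428] [0.011 0.108 0.027 0.124] 0.035
   1 37.0 [-0.1357 -0.031 ] [0.007 0.104 0.007 0.037] 0.043
   -1 -10.2 [-0.0874 -0.0195] [0.031 0.012 0.012 0.031] 0.08
   1 36.0 [-0.04   -0.0086] [0.037 0.007 0.102 0.007] 0.01
   -1 -0.0 [-0.0035  0.0032] [0.106 0.011 0.106 0.011] 0.018
8 0.383 [ -0.6  30.6 -22.4  37.  -10.2  36.   -1.6   0. ]
   -1 -0.6 [-0.284  -0.0507] [0.122 1.    0.123 1.   ] 0.052
   1 30.6 [-0.2518 -0.0421] [0.117 1.    0.061 1.   ] 0.045
   -1 -22.4 [-0.1966 -0.0381] [0.013 0.109 0.055 1.   ] 0.043
   1 37.0 [-0.1357 -0.0303] [0.007 0.104 0.007 0.037] 0.044
   -1 -10.2 [-0.0874 -0.0188] [0.031 0.012 0.012 0.031] 0.08
   1 36.0 [-0.04   -0.0079] [0.037 0.007 0.102 0.007] 0.011
   -1 -1.6 [-0.0018  0.0039] [0.109 0.015 0.106 0.011] 0.014
   1 0.0 [-0.      0.0039] [0.11  0.015 0.11  0.015] 0.014
real	3m2.363s
user	3m4.655s
sys	0m0.111s
```

```bash
cat > walk.py <<'E'
import numpy as np,json
from scipy.spatial.transform import Rotation as Ro
from cell import ctrl
from plan import BAY,R,swing,rel
G=Ro.from_matrix(np.array([[0,1,0],[1,0,0],[0,0,-1]]).T) # tool axes in supply frame (columns y,x,-z)
H=.118
def tool(c,a,side=1,th=0,dz=0,gy=0):
    """supply (bay-frame c, yaw a) tipped by th about its outer edge on side -> TCP pose"""
    Rz=Ro.from_euler("z",a+BAY[2]); P=np.r_[BAY[:2]+R(BAY[2])@(c+R(a)@[0,side*.062]),dz]
    Rs=Rz*Ro.from_euler("x",-side*th)
    p=P+Rs.apply([0,gy-side*.062,H]); q=(Rs*G).as_quat()
    return p,[q[3],q[0],q[1],q[2]]
def fz(n=3):
    f=[]
    for _ in range(n): f.append(ctrl.sense()["wrist_force"]); ctrl.wait(.02)
    return np.mean(f,0)
SEQ=np.radians([-17.1,27.5,-8.3,37,-10.2,36,0]); P0=[.5427,.1503,-1.2365]
E
python3 - <<'E'
from walk import *; from plan import roll
from vis import *; from cell import *
st=roll(SEQ,rel(P0),P0[2]-BAY[2],-1)
bad=[];qs=[]
for s,a0,b,c0,c2 in st:
    for t in(0,.5,1):
        a=a0+(b-a0)*t; q=ctrl.inverse_kinematics(*tool(swing(c0,a0,s,a),a,s,.2,0))
        qs.append(q) if q is not None else bad.append((s,b,t))
print(bad,np.min(qs,0).round(2),np.max(qs,0).round(2))
p,q=tool(rel(P0),P0[2]-BAY[2])
s=ctrl.sense(); ctrl.movel(s["tcp_pos"]+[0,0,.09],vel=.25)
ctrl.move_to(p+[0,0,.19],q); ctrl.gripper_to(.087,40)
m=camera_model("wrist"); im=snapshot("wrist"); t=trace("wrist","supply")
print(ctrl.sense()["clock"],ctrl.sense()["q"].round(2) if hasattr(ctrl.sense()["q"],'round') else ctrl.sense()["q"],[(d["conf"],d["xy"],d["pixels"].sum()) for d in t])
if t: 
    print(fit("supply",{"wrist":t[0]["pixels"]*1.},P0))
    k=mask("wrist","supply",P0,camera_model("wrist"));c,_=cv2.findContours((k>.5).astype(np.uint8),cv2.RETR_LIST,cv2.CHAIN_APPROX_NONE);im=im.copy();cv2.drawContours(im,c,-1,(0,255,0),1)
cv2.imwrite("pics/w1.png",im[:,:,::-1])
E
```

```text
[] [-0.51 -0.11  1.56 -0.14  0.98  0.5 ] [0.14 0.35 2.07 0.19 1.43 2.21]
5.0333 [ 0.13  0.03  1.58 -0.    1.54  1.37] [(0.73, [315.4, 215.1], np.int64(7654))]
(array([ 0.54461897,  0.15137542, -1.23128266]), np.float64(0.04487004103967168))
```

View pics/w1.png

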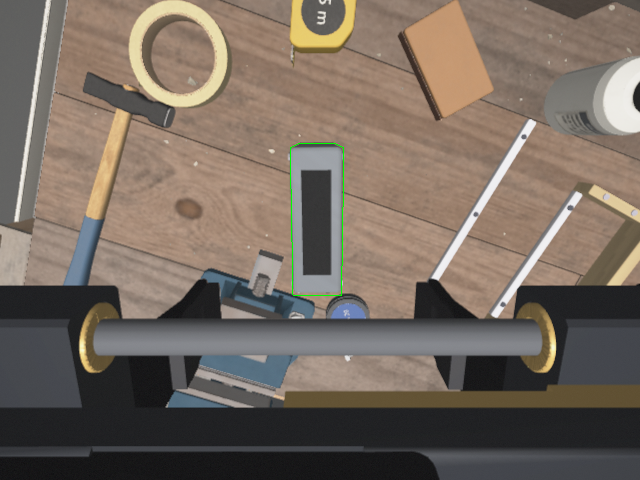

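The wrist view shows the supply at about (317,220), and the silhouette from the top-view fit matches it within about 2 mm. I'll grasp it and test a small tip.

```bash
python3 - <<'E'
from walk import *
P0=[.5437,.1509,-1.234]; c=rel(P0);a=P0[2]-BAY[2]
p,q=tool(c,a); ctrl.movel(p+[0,0,.05],q,vel=.2); ctrl.movel(p,vel=.12)
print(fz()); ctrl.gripper_to(.03,45); s=ctrl.sense(); print(s["grip_width"],s["gripper_force"],fz())
for th in(2,4,6):
    ctrl.movel(*tool(c,a,-1,np.radians(th),0),vel=.03); print(th,fz(),ctrl.sense()["torque"].round(2))
for dz in(-.0005,-.001,-.002,-.001):
    ctrl.movel(*tool(c,a,-1,np.radians(6),dz),vel=.03); print(dz,fz(),ctrl.sense()["torque"].round(2),ctrl.sense()["tcp_pos"]-tool(c,a,-1,np.radians(6),dz)[0])
json.dump(dict(c=c.tolist(),a=a,dz=-.001),open("st.json","w")); print(ctrl.sense()["clock"])
E
```

```text
[0.62562321 0.18032548 0.17558254]
0.04186076167209783 44.994580652564764 [-0.20979267  0.56759568  0.66727231]
2 [ 2.22204746  0.60997826 -3.86529668] [ 0.08 -0.29  0.03]
4 [ 2.14725306  0.34585731 -3.745338  ] [ 0.04 -0.09 -0.  ]
6 [ 1.2745295   0.03786418 -5.1906715 ] [-0.08 -0.    0.04]
-0.0005 [ 0.85064879  0.06864748 -1.37912361] [-0.11  0.26 -0.01] [7.30767718e-05 3.88536160e-05 5.93840354e-05]
-0.001 [0.35309591 0.23690209 0.79925771] [0.01 0.37 0.01] [0.00028814 0.00010799 0.00043603]
-0.002 [1.96754202 1.67113869 5.3354499 ] [0.18 0.15 0.  ] [0.00108613 0.00024978 0.00109681]
-0.001 [2.9514769  1.17051614 2.17473286] [ 0.24 -0.35 -0.04] [6.14088711e-04 7.66104088e-05 3.45991272e-04]
9.6417
```

```bash
cat >> walk.py <<'E'
TH=np.radians(11)
def go(c,a,s,th,dz,v): ctrl.movel(*tool(c,a,s,th,dz),vel=v)
def servo(dz,log,tgt=-1.0):
    F=fz(2)[2]; log.append(round(F,1)); return float(np.clip(dz+.6*(F-tgt)/5000,-.006,.006))
def step(side,b,th=TH,start=0):
    d=json.load(open("st.json")); c=np.array(d["c"]);a=d["a"];dz=d["dz"];log=[]
    for t in np.arange(start+np.radians(3.7),th+.001,np.radians(3.65)):
        go(c,a,side,t,dz,.05); dz=servo(dz,log)
    n=max(1,int(np.ceil(abs(b-a)/np.radians(7))))
    log.append("|")
    for m in a+(b-a)*np.arange(1,n+1)/n:
        go(swing(c,a,side,m),m,side,th,dz,.07); dz=servo(dz,log)
    c=swing(c,a,side,b); log.append("|")
    for t in(th*.55,th*.2):
        go(c,b,side,t,dz,.06); dz=servo(dz,log)
    go(c,b,side,0,dz,.05); F=fz(); d=dict(c=c.tolist(),a=float(b),dz=dz); json.dump(d,open("st.json","w"))
    s=ctrl.sense(); print("pivot",side,"yaw",round(np.degrees(b),1),"c",c.round(4),"dz",round(dz,4),log,"down F",F.round(1),"M",np.round(s["torque"],2),"clock",round(s["clock"],1))
E
python3 - <<'E'
from walk import *
step(-1,SEQ[0],start=np.radians(6))
from vis import *; from cell import *
im=snapshot("side").copy(); d=json.load(open("st.json")); w=BAY[:2]+R(BAY[2])@np.array(d["c"]); p=[*w,d["a"]+BAY[2]]
k=mask("side","supply",p,camera_model("side"));c,_=cv2.findContours((k>.5).astype(np.uint8),cv2.RETR_LIST,cv2.CHAIN_APPROX_NONE);cv2.drawContours(im,c,-1,(0,255,0),1)
cv2.imwrite("pics/s2.png",im[:,:,::-1])
E
```

```text
pivot -1 yaw -17.1 c [-0.267  -0.0525] dz -0.0011 [np.float64(1.1), '|', np.float64(2.9), np.float64(1.5), np.float64(-0.9), np.float64(-1.9), np.float64(-2.9), np.float64(-3.8), np.float64(-3.5), '|', np.float64(-1.9), np.float64(-1.1)] down F [-3.1  1.7  5.3] M [0.3  0.28 0.03] clock 13.1
```

View pics/s2.png

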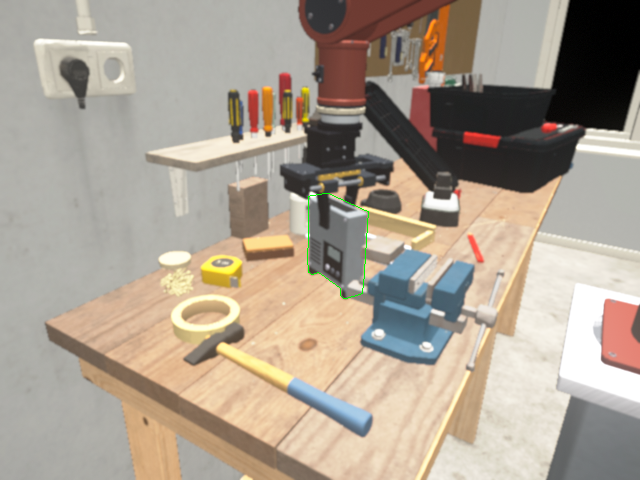

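The model outline matches the supply in the side view, around (338,245), so the grip is holding. I'll continue.

```bash
cat > chk.py <<'E'
from walk import *; from vis import *; from cell import *
from plan import gaps
def check():
    d=json.load(open("st.json")); w=BAY[:2]+R(BAY[2])@np.array(d["c"]); p=[*w,d["a"]+BAY[2]]; snapshot("side"); t=trace("side","supply")
    if t:
        q,e=fit("supply",{"side":t[0]["pixels"]*1.},p); print("side fit bay",rel(q).round(4),"yaw",round(np.degrees(q[2]-BAY[2]),1),"err",round(e,3))
    print("gaps",np.round(gaps(np.array(d["c"]),d["a"]),3))
E
python3 - <<'E'
from chk import *
step(1,SEQ[1]); step(-1,SEQ[2]); check()
E
```

```text
pivot 1 yaw 27.5 c [-0.2201 -0.0482] dz -0.0031 [np.float64(-0.3), np.float64(-6.3), np.float64(-4.9), '|', np.float64(-4.6), np.float64(-1.1), np.float64(-0.2), np.float64(0.8), np.float64(-1.3), np.float64(-1.1), np.float64(-0.6), '|', np.float64(-8.9), np.float64(-0.1)] down F [6.  4.1 8.4] M [ 0.93 -0.92 -0.08] clock 17.2
pivot -1 yaw -8.3 c [-0.1825 -0.0419] dz -0.0001 [np.float64(6.4), np.float64(7.1), np.float64(4.5), '|', np.float64(4.6), np.float64(1.0), np.float64(-1.3), np.float64(-2.3), np.float64(-2.9), np.float64(-2.7), '|', np.float64(-2.4), np.float64(1.7)] down F [0.9 0.1 1.3] M [ 0.21  0.34 -0.03] clock 21.0
side fit bay [-0.1824 -0.0409] yaw -10.9 err 0.289
gaps [0.012 0.109 0.028 0.125]
```

```bash
cat >> walk.py <<'E'
def regrip():
    d=json.load(open("st.json")); c=np.array(d["c"]);a=d["a"]
    ctrl.gripper_to(.056); go(c,a,1,0,0,.05); F=fz(); ctrl.gripper_to(.03,60); d["dz"]=-.0006; json.dump(d,open("st.json","w"))
    s=ctrl.sense(); print("regrip free F",F.round(1),"after",fz().round(1),"w",round(s["grip_width"],4),round(s["clock"],1))
E
sed -i 's/tgt=-1.0/tgt=0.3/; s/np.arange(start+np.radians(3.7),th+.001,np.radians(3.65))/np.linspace(start,th,6)[1:]/; s/for t in(th\*.55,th\*.2)/for t in th*np.array([.75,.5,.3,.12])/; s/dz=servo(dz,log)$/dz=servo(dz,log)/' walk.py
python3 - <<'E'
from chk import *
regrip(); check(); cv2.imwrite("pics/s3.png",cv2.resize(snapshot("side")[140:340,200:500],None,fx=2.6,fy=2.6)[:,:,::-1])
E
```

```text
regrip free F [-0.2  0.2  0. ] after [0.3 0.6 0. ] w 0.0414 22.4
side fit bay [-0.1827 -0.0395] yaw -13.4 err 0.324
gaps [0.012 0.109 0.028 0.125]
```

View pics/s3.png

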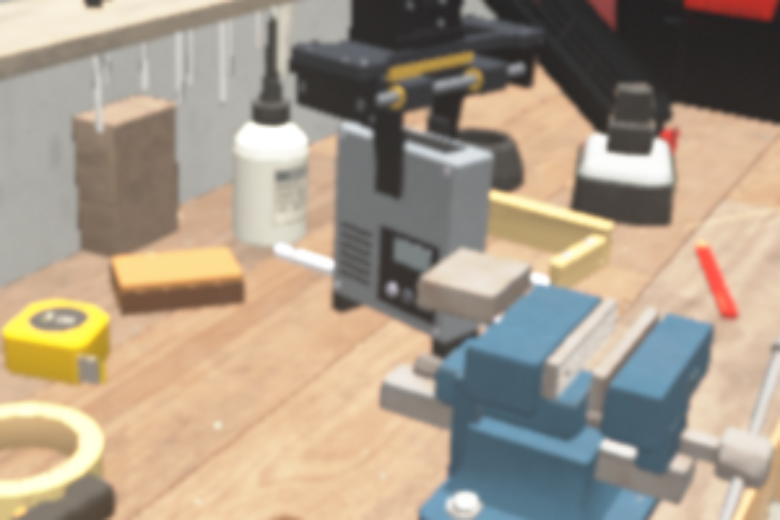

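The supply is standing level behind the rail and gripped, and the vice hides part of it. Next its right foot goes over the rail.

```bash
python3 - <<'E'
from chk import *
step(1,SEQ[3]); regrip(); check(); cv2.imwrite("pics/s4.png",cv2.resize(snapshot("side")[140:340,200:500],None,fx=2.6,fy=2.6)[:,:,::-1])
E
```

```text
pivot 1 yaw 37.0 c [-0.1363 -0.0301] dz -0.0032 [np.float64(-0.3), np.float64(-5.6), np.float64(-3.3), np.float64(-2.0), np.float64(0.3), '|', np.float64(-1.3), np.float64(0.8), np.float64(1.1), np.float64(1.2), np.float64(1.3), np.float64(0.7), np.float64(-0.0), '|', np.float64(-5.5), np.float64(-5.4), np.float64(-5.2), np.float64(6.5)] down F [ 2.7  6.8 12.3] M [ 1.34  0.12 -0.18] clock 27.6
regrip free F [ 0.4 -0.4 -0.4] after [-0.3  0.2 -0.2] w 0.0416 28.9
side fit bay [-0.1384 -0.0176] yaw 37.4 err 0.274
gaps [0.007 0.104 0.006 0.038]
```

View pics/s4.png

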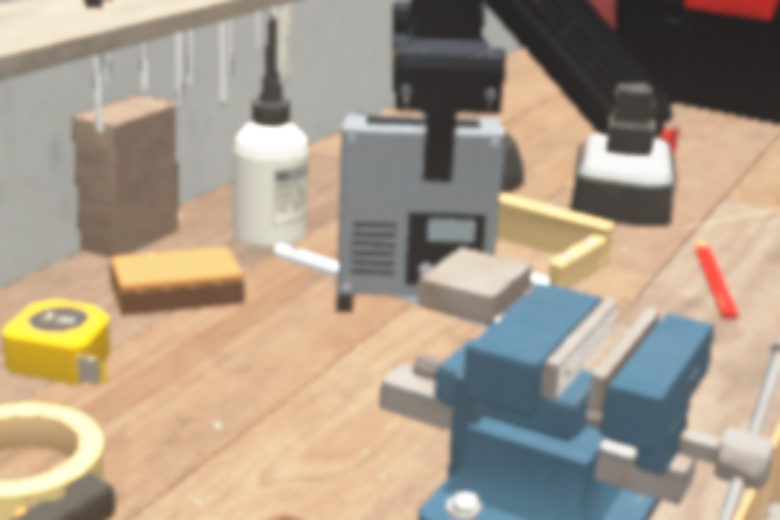

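The case spans crop columns 342–502, but the finger is at 440, off the centre at 422. The supply has crept along its own +y in the pads, so I'll measure that shift with a 1-D fit.

```bash
cat >> chk.py <<'E'
from scipy.optimize import minimize_scalar
def offy(rmax=232,verbose=True):
    """own-y creep of the supply in the pads: left/right silhouette edges in side view rows above the vice"""
    d=json.load(open("st.json")); c=np.array(d["c"]);a=d["a"]; im=snapshot("side"); t=trace("side","supply"); M=t[0]["pixels"]
    m=camera_model("side"); res=[]
    def W(o): w=BAY[:2]+R(BAY[2])@(c+R(a)@[0,o]); return [*w,a+BAY[2]]
    top=int(proj("side",[[*W(0)[:2],.13]],m)[0,1]); rows=np.arange(top+3,rmax)
    def edges(K): 
        return np.array([[np.flatnonzero(K[r])[0],np.flatnonzero(K[r])[-1]] if K[r].any() else [np.nan]*2 for r in rows],float)
    E=edges(M); out=[]
    for o in np.arange(-.02,.0201,.001):
        D=E-edges(mask("side","supply",W(o),m)>.5); out.append([o,*np.nanmedian(D,0)])
    out=np.array(out); z=[np.interp(0,-out[:,k] if out[0,k]<out[-1,k] and False else (out[:,k] if out[0,k]<out[-1,k] else out[::-1,k]),out[:,0] if out[0,k]<out[-1,k] else out[::-1,0]) for k in(1,2)]
    print("own-y offset from left edge, right edge:",np.round(z,4),"conf",round(t[0]["conf"],2)); return z
E
python3 - <<'E'
from chk import *
offy()
im=snapshot("top").copy(); cv2.imwrite("pics/t5.png",cv2.resize(im[160:300,240:460],None,fx=3.5,fy=3.5)[:,:,::-1])
E
```

```text
own-y offset from left edge, right edge: [0.012 0.013] conf 0.84
```

View pics/t5.png

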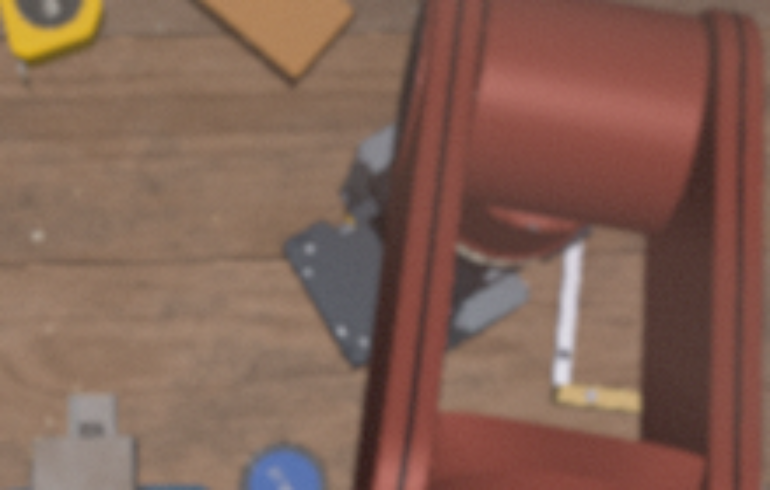

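Both edges give an offset of about +12.5 mm, so I'll correct the state, re-centre the grip and replan the rest.

```bash
sed -i 's|dz+.6\*(F-tgt)/5000|dz+(.6 if F>-2.5 else 1.)*(F-tgt)/5000|' walk.py
python3 - <<'E'
from chk import *
from plan import plan,case
d=json.load(open("st.json")); c=np.array(d["c"])+R(d["a"])@[0,.0125]; d["c"]=c.tolist(); json.dump(d,open("st.json","w"))
w=BAY[:2]+R(BAY[2])@c
for N in(3,5):
    x,f,st=plan([*w,d["a"]+BAY[2]],-1,N); print(N,round(f,3),np.degrees(x).round(1))
    for s,a0,b,c0,c2 in st: print("  ",s,round(np.degrees(b),1),c2.round(4),np.round(gaps(c2,b),3),round(min(min(case(swing(c0,a0,s,a0+(b-a0)*t),a0+(b-a0)*t)) for t in(.25,.5,.75,1)),3))
regrip(); offy()
E
```

```text
3 1.427 [-14.  36.   0.]
   -1 -14.0 [-0.0914 -0.0094] [0.03  0.012 0.004 0.039] 0.067
   1 36.0 [-0.04    0.0006] [0.037 0.007 0.102 0.007] 0.019
   -1 0.0 [-0.0035  0.0124] [0.106 0.011 0.106 0.011] 0.014
5 1.262 [-16.1  -0.    2.   36.    0. ]
   -1 -16.1 [-0.0892 -0.01  ] [0.035 0.008 0.004 0.038] 0.067
   1 -0.0 [-0.072  -0.0125] [0.038 0.007 0.038 0.007] 0.086
   -1 2.0 [-0.0742 -0.0125] [0.033 0.011 0.037 0.007] 0.086
   1 36.0 [-0.04   -0.0007] [0.037 0.007 0.102 0.007] 0.02
   -1 0.0 [-0.0035  0.0111] [0.106 0.011 0.106 0.011] 0.015
regrip free F [ 0.2 -0.6  0.4] after [-0.1  0.  -0.3] w 0.0414 30.7
own-y offset from left edge, right edge: [-0.002  0.   ] conf 0.78
```

```bash
python3 - <<'E'
from chk import *
step(-1,np.radians(-14)); offy(); regrip(); offy(rmax=225)
cv2.imwrite("pics/s6.png",cv2.resize(snapshot("side")[140:340,200:500],None,fx=2.6,fy=2.6)[:,:,::-1])
E
```

```text
pivot -1 yaw -14.0 c [-0.0915 -0.0094] dz -0.0003 [np.float64(-0.3), np.float64(0.5), np.float64(1.9), np.float64(1.7), np.float64(0.8), '|', np.float64(1.9), np.float64(1.0), np.float64(0.1), np.float64(-0.8), np.float64(-1.2), np.float64(-1.0), np.float64(0.5), np.float64(-0.0), '|', np.float64(0.1), np.float64(1.2), np.float64(1.2), np.float64(0.3)] down F [-2.4  1.   3.3] M [ 0.25  0.53 -0.02] clock 36.1
own-y offset from left edge, right edge: [-0.005  0.002] conf 0.8
regrip free F [-0.2 -0.2  0.4] after [ 0.5  0.4 -0.2] w 0.0416 37.5
own-y offset from left edge, right edge: [-0.005  0.002] conf 0.78
```

View pics/s6.png

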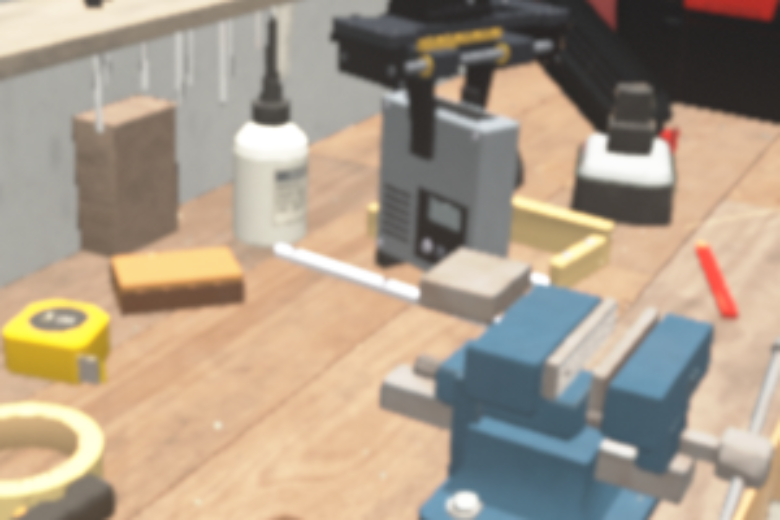

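The supply now stands between the rail and the lip, at crop (450,180). Next the right foot goes over the lip with more tilt, landing a little deeper.

```bash
sed -i 's/np.linspace(start,th,6)\[1:\]/np.linspace(start,th,8)[1:]/' walk.py
python3 - <<'E'
from chk import *
d=json.load(open("st.json")); d["dz"]=-.0011; json.dump(d,open("st.json","w"))
step(1,np.radians(40),th=np.radians(13)); regrip(); offy(rmax=222)
cv2.imwrite("pics/s7.png",cv2.resize(snapshot("side")[120:320,240:540],None,fx=2.6,fy=2.6)[:,:,::-1])
print(gaps(np.array(json.load(open("st.json"))["c"]),np.radians(40)))
E
```

```text
pivot 1 yaw 40.0 c [-0.0366  0.0032] dz -0.0036 [np.float64(4.0), np.float64(-2.3), np.float64(-5.2), np.float64(0.1), np.float64(-0.2), np.float64(1.9), np.float64(2.8), '|', np.float64(-0.6), np.float64(-1.0), np.float64(-0.1), np.float64(-0.7), np.float64(1.1), np.float64(0.3), np.float64(1.0), np.float64(0.1), '|', np.float64(-3.9), np.float64(-5.0), np.float64(-3.6), np.float64(9.0)] down F [ 4.1  8.9 15.7] M [ 1.9   0.01 -0.26] clock 43.6
regrip free F [0.3 0.  0.1] after [ 0.5 -0.4 -0.7] w 0.0413 44.9
own-y offset from left edge, right edge: [0.008 0.01 ] conf 0.56
[np.float64(0.03790591888991058), np.float64(0.007153276849718736), np.float64(0.10861255595542989), np.float64(0.013912555955429909)]
```

View pics/s7.png

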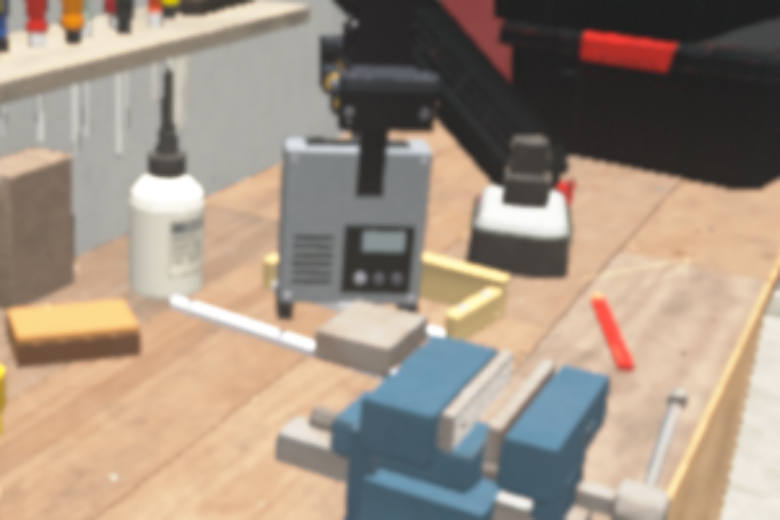

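The right foot is inside the bay. The supply has crept about 9 mm along own +y again, so I'll correct that. The last swing would then end about 25 mm off centre towards the left cheek, so I'll let the pivot foot drag about 16 mm sideways during it.

```bash
sed -i 's/def step(side,b,th=TH,start=0):/def step(side,b,th=TH,start=0,drag=(0,0)):\n    drag=np.array(drag)/; s/go(swing(c,a,side,m),m,side,th,dz,.07)/go(swing(c,a,side,m)+drag*min(1,1.2*(m-a)\/(b-a)),m,side,th,dz,.07)/; s/    c=swing(c,a,side,b); log/    c=swing(c,a,side,b)+drag; log/' walk.py
python3 - <<'E'
from chk import *
d=json.load(open("st.json")); d["c"]=(np.array(d["c"])+R(d["a"])@[0,.009]).tolist(); json.dump(d,open("st.json","w"))
regrip(); offy(rmax=222)
step(-1,0.,th=np.radians(12),drag=(.003,-.016)); offy(rmax=215); print(gaps(np.array(json.load(open("st.json"))["c"]),0))
cv2.imwrite("pics/s8.png",cv2.resize(snapshot("side")[120:320,240:540],None,fx=2.6,fy=2.6)[:,:,::-1])
E
```

```text
regrip free F [ 0.3 -0.2  0. ] after [ 0.1 -0.6 -0.7] w 0.0415 46.5
own-y offset from left edge, right edge: [-0.002  0.001] conf 0.78
pivot -1 yaw 0.0 c [0.0004 0.0086] dz -0.0003 [np.float64(0.2), np.float64(0.3), np.float64(1.5), np.float64(1.0), np.float64(0.8), np.float64(-0.2), np.float64(0.6), '|', np.float64(0.2), np.float64(-0.1), np.float64(0.2), np.float64(0.5), np.float64(0.5), np.float64(0.9), '|', np.float64(1.8), np.float64(1.0), np.float64(-1.1), np.float64(-0.4)] down F [-3.4  0.1  2.7] M [ 0.16  0.52 -0.03] clock 51.9
own-y offset from left edge, right edge: [-0.002  0.002] conf 0.61
[np.float64(0.11014738286624214), np.float64(0.015447382866242167), np.float64(0.11014738286624214), np.float64(0.015447382866242167)]
```

View pics/s8.png

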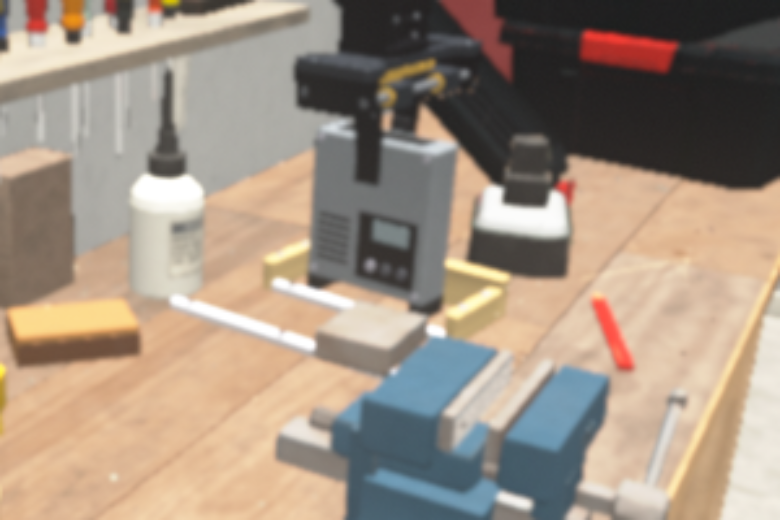

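The supply is in the bay behind the lip and square. I'll release, regrip once to settle the squareness, release again, retreat and check.

```bash
python3 - <<'E'
from chk import *
regrip(); ctrl.gripper_to(.07); s=ctrl.sense(); p=np.array(s["tcp_pos"])
ctrl.movel(p+[0,0,.13],vel=.15); ctrl.movel(p+[-.10,0,.20],vel=.25); 
ctrl.movej([-1.256,.22,1.526,0,1.395,-.126]); ctrl.wait(.3)
for n in("top","side"):
    im=snapshot(n); 
    if n=="top": cv2.imwrite("pics/t9.png",cv2.resize(im[110:320,130:480],None,fx=2.2,fy=2.2)[:,:,::-1])
    t=trace(n,"supply"); w=BAY[:2]+R(BAY[2])@[0,.0086]
    if t: q,e=fit("supply",{n:t[0]["pixels"]*1.},[*w,BAY[2]]); print(n,rel(q).round(4),"yaw",round(np.degrees(q[2]-BAY[2]),1),round(e,3))
print(ctrl.sense()["clock"])
E
```

```text
regrip free F [ 0.5 -0.4  0.2] after [ 0.4 -0.6  0.8] w 0.0416 53.4
top [0.001  0.0074] yaw -2.1 0.084
side [0.0045 0.0101] yaw -7.4 0.063
58.0667
```

View pics/t9.png

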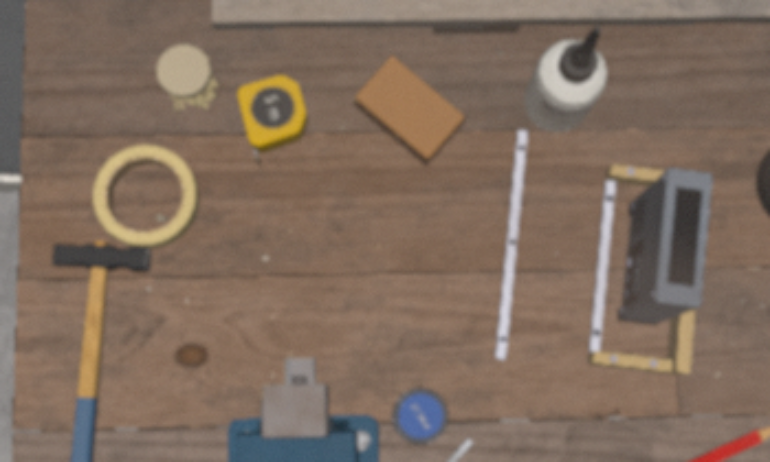

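Top view: the supply is in the bay at about (680,238). Its edges slope 4.7°, the same as the lip, so it is square, and the loose items look undisturbed.

```bash
python3 -c "
from cell import ctrl
print(ctrl.job_done())"
```

```text
the job is handed in; nothing more can be done
None
```

I walked the supply over the rail and then the lip. It now stands released on both feet in the bay, within about 2° of square by the top camera. The clock read about 58 s at the last check, and the loose items look undisturbed. Two caveats: during the last swing I deliberately dragged the foot it was pivoting on about 16 mm sideways to centre it, and brief wrist loads of 5–9 N mean I can't fully rule out a momentary lift.

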